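# Sort fossils into their specimen trays

### The job

Put away the four loose fossils lying on the bench, each in the tray made for it: the large ammonite in the larger square card tray, the small ammonite in the smaller square card tray, the limb bone in the long narrow card tray and the vertebra in the round dish. Each must end lying flat on the floor of its tray, the same way up as you found it, wholly inside the rim. They are brittle, so set them down without dropping them, and do not push or tip the two lidded jars.

Things in the scene. Friction and masses are not known exactly. Their poses are not given: they have to be found in the camera images.
- large_ammonite: Brown stone fossil shell, a flat round disc 60 mm across and 22 mm thick with a raised spiral on its upper face, lying flat; about 0.12 kg. The vertical rim between heights 6 and 16 mm is the full 60 mm wide; grip it across any diameter. Loose. Origin: centre of its underside (centre of the disc), z up; its yaw has no meaning.
- small_ammonite: The same kind of brown spiral shell but smaller: a disc 40 mm across and 18 mm thick, lying flat; about 0.045 kg. Grip across any diameter. Loose. Origin: centre of its underside (centre of the disc), z up; its yaw has no meaning.
- vertebra: Tan fossil backbone piece: a spool 44 mm across (waist 38) and 30 mm tall, standing on its flat end, with a three-pointed bony arch sticking out sideways to 50 mm along its own +x (57 mm wide over the side points, at x 29 to 41 mm; 10 to 20 mm above the underside); 0.09 kg, loose. Grip the spool across its own y. Origin: on the spool's axis, at the underside; x to the arch's middle point, z up.
- limb_bone: Tan fossil long bone lying flat, 118 mm long along its own x, with a knobbly end 44 mm wide and 26 mm high at each end and a round shaft 18 mm thick between (shaft axis 14 mm above the underside, free for 60 mm about the middle); about 0.11 kg. Grip the shaft in the middle across its own y. Loose. Origin: centre of its underside at mid-length; x along the bone, z up.
- large_tray: The larger square shallow open card tray lined with white foam, walls 3 mm thick, rim 16 mm above the bench, inner floor 3 mm above the bench; inside 120 x 120 mm (outside 126 mm). It is fixed to the bench. Origin: centre of its underside; z up. x and y along its sides.
- small_tray: The smaller square shallow open card tray lined with white foam, walls 3 mm thick, rim 16 mm above the bench, inner floor 3 mm above the bench; inside 94 x 94 mm (outside 100 mm). It is fixed to the bench. Origin: centre of its underside; z up. x and y along its sides.
- long_tray: Long narrow shallow open card tray lined with white foam, walls 3 mm thick, rim 16 mm above the bench, inner floor 3 mm above the bench; inside 150 mm along its own y and 88 mm along its own x (outside 156 x 94 mm). It is fixed to the bench. Origin: centre of its underside; z up.
- round_dish: Round shallow grey plastic dish, outside 130 mm, inside 124 mm across, wall 3 mm, rim 16 mm above the bench, inner floor 3 mm above the bench. It is fixed to the bench. Origin: centre of its underside; z up.
- jar_a: Bystander: a closed white jar with an orange lid, 48 mm across and 65 mm tall, standing beyond the trays. Leave alone. Origin: centre of its underside.
- jar_b: Bystander: a closed white jar with a green lid, 48 mm across and 65 mm tall, standing beyond the trays to the robot's left. Leave alone. Origin: centre of its underside.
Things that resemble listed ones, but are neither listed nor needed, are in the scene too. What is shaped like the large_ammonite but green is not meant.

How it is judged (in metres and radians):
At the end, for the whole second after the job is handed in: Each fossil rests flat (under 0.12 rad), its underside under 8 mm above its own tray's underside (floor: 3 mm), wholly inside: centres within 45 mm (large ammonite, vertebra), 41 mm (small ammonite), 33 mm (bone); all under 0.02 m/s. Jars upright within 30 mm of their start (horizontal distance between large_ammonite and large_tray below 0.045 m and z of large_ammonite in the frame of large_tray below 0.008 m and angle between each of large_ammonite, small_ammonite, vertebra, limb_bone's own z axis and vertical below 0.12 rad and linear speed of each of large_ammonite, small_ammonite, vertebra, limb_bone below 0.02 m/s and horizontal distance between small_ammonite and small_tray below 0.041 m and z of small_ammonite in the frame of small_tray below 0.008 m and horizontal distance between vertebra and round_dish below 0.045 m and z of vertebra in the frame of round_dish below 0.008 m and horizontal distance between limb_bone and long_tray below 0.033 m and z of limb_bone in the frame of long_tray below 0.008 m and distance of each of jar_a, jar_b from where it was at the start of the episode below 0.03 m and angle between each of jar_a, jar_b's own z axis and vertical below 0.2 rad); the robot touches nothing.
It fails at once if the large ammonite is dropped: it falls free, out of the fingers, faster than 0.8 m/s (a drop of more than about 30 mm) (linear speed of large_ammonite above 0.8 m/s and contact force between large_ammonite and the fingers below 0.05 N).
It fails at once if the small ammonite is dropped: it falls free, out of the fingers, faster than 0.8 m/s (a drop of more than about 30 mm) (linear speed of small_ammonite above 0.8 m/s and contact force between small_ammonite and the fingers below 0.05 N).
It fails at once if the vertebra is dropped: it falls free, out of the fingers, faster than 0.8 m/s (a drop of more than about 30 mm) (linear speed of vertebra above 0.8 m/s and contact force between vertebra and the fingers below 0.05 N).
It fails at once if the limb bone is dropped: it falls free, out of the fingers, faster than 0.8 m/s (a drop of more than about 30 mm) (linear speed of limb_bone above 0.8 m/s and contact force between limb_bone and the fingers below 0.05 N).
It fails at once if one of the two lidded jars is pushed more than 30 mm or tipped over (distance of any of jar_a, jar_b from where it was at the start of the episode above 0.03 m or angle between any of jar_a, jar_b's own z axis and vertical above 0.5 rad).
It also fails if it takes over 96 s, if anything falls off the work surface, if the arm or the gripper's body presses on something with over 40 N, if the wrist force passes 120 N, or if a joint passes its speed limit or range.

### The arm

A 6-joint arm with a two-finger parallel gripper is mounted at the origin on the work surface. World frame = base frame: x ahead of the robot, y to its left, z up, the work surface at z = 0. Lengths are in mm, angles in rad, forces in N, time in s.
With the tool pointing down it reaches from about 350 to 775 mm from the base axis. Payload 7.3 kg.
Tool frame: the origin (TCP) lies midway between the tips of the shut fingers; the grasp point (between the pads) lies 19 mm behind it; z points along the fingers, y is the line along which they close (so a half turn about z gives the same grasp; the last joint's range is limited). The gripper opens to 92 mm and grips with 3 to 60 N. Pads are 19 mm wide; open, the fingers measure 130 mm over their backs; the gripper's body (75 mm by 190 mm) begins 47 mm behind the grasp point.
Start: joints at [1.013, 0.342, 1.524, -0, 1.275, -0.146], TCP at [210.124, 481.137, 226.741] pointing down, gripper open.
Joint ranges: [-2.53, 2.53], [-0.77, 2.02], [0.04, 2.7], [-1, 4.14], [0.28, 2.66], [-3.11, 3.11]. Speed limits (rad/s): [2.57, 2.57, 3.14, 3.14, 3.14, 3.14].

### API

Orientations are given as [roll, pitch, yaw] about the fixed x, y, z axes, in that order (R = Rz(yaw) Ry(pitch) Rx(roll)).
In Python, from plant import monitor, optics, workorder gives the robot as it stands. The module is installed in compiled form; this text tells all that it offers.
- The arm moves only by the tool servo_tool, never from a script. Its arguments are lists of equal length, an entry for each row: "linear": the shift along the tool's x, y, z as a fraction of full scale, a list of three; "spin": the turn about the tool's z as a fraction of full scale. In form: {"linear": [[dx, dy, dz], ...], "spin": [spin, ...]}. A call has exactly 8 rows; each row shifts and turns the commanded pose from where the row before left it, along the tool's axes as they then stand; what a row does not reach is not made up. Full scale, the value 1, is 200 mm for a shift and 90 degrees for a turn. A row lasts 1/8 s, in which the tool goes at most 62.5 mm and 10.7 degrees, less where a joint would pass 70% of its speed; a pose out of reach is approached as far as the arm can. A call with a number of a shift or a turn outside -1 to 1 is refused whole. A call with a gripper value outside its range is refused whole. "hand" is the opening, from -1 (shut) to 1 (fully open), set as the call begins (left out, the last holds). The fingers move at their own pace and stop on an object; the grip force is fixed at half the most. Time passes only in rows, so rows that do not move let the fingers close, or fill a call up. It gives the time, the measured TCP pose, the force, the opening and the grip force at its end, in the units of the state.
- monitor.get_obs(): the state, without advancing time (a new reading comes with each control period).
- optics.capture(name): name is "scene" or "top"; returns a dict with "frame" (400x640x3 uint8, blue, green, red), "K" (3x3 intrinsics, pixels), "world_to_cam" (4x4, takes a point from world to camera coordinates). Camera axes: x right, y down, z forward; pixel columns grow to the right and rows downward; lengths in mm; the calibration is good to about 2 mm. A picture is of the moment at which its call begins. There is no depth.
- workorder.close_job(): hands the job in; it is judged then, once.
The state is a dict: "time": time; "joint_positions": joint angles; "dq": joint speeds; "tau": joint torques, N m; "tool_pos": TCP position; "tcp_rot": TCP orientation; "contact_force": force on the tool from outside, world axes, zero at the start; "moment": the same for the moment, N m; "grip_width": finger opening in mm; "finger_force": force on a finger pad.
Only numpy, scipy, OpenCV 4.12 (cv2) and the standard library are available. Lean on these libraries where they do the work, as an engineer would, in place of code of your own. Each camera call takes 0.05 s, during which the arm holds its last target. There are 200 camera calls.

## Working session

There is one attempt and no reset: what is moved stays moved. The work goes in short steps, Python scripts to look and compute and a tool call to move; the robot and the scene stay as the last step left them, time stands still between calls to the robot, and variables do not carry over. Pictures are saved under pics/ and viewed, at most 14 in all, crops included, and the job is handed in when it is done.

Besides the shell and the picture viewer there is one more tool, called after ">>>" as a command line: name --pt "numbers of a row" for each row, then --argument value for the rest. servo_tool: Moves the arm, as the interface text tells. Shift numbers are shares of 200 mm and turn numbers shares of 90 degrees, none past 1 either way. Its arguments: {"type":"object","properties":{"linear":{"type":"array","items":{"type":"array","items":{"type":"number","minimum":-1,"maximum":1}}},"spin":{"type":"array","items":{"type":"number","minimum":-1,"maximum":1}},"hand":{"type":"number"}},"required":["linear","spin"]}

```bash
mkdir -p pics; python3 - <<'E'
from plant import monitor, optics
import cv2, pickle
print(monitor.get_obs())
for n in("top","scene"):
    c=optics.capture(n); pickle.dump(c,open(f"{n}0.pkl","wb")); cv2.imwrite(f"pics/{n}0.png",c["frame"])
    print(c["K"].tolist(),c["world_to_cam"].round(4).tolist())
E
```

```text
{'time': 0.0, 'joint_positions': array([ 1.01299638e+00,  3.42700293e-01,  1.52503691e+00,  6.45929356e-06,
        1.27538250e+00, -1.45944544e-01]), 'dq': array([ 1.01916253e-04, -4.19662388e-05,  6.15711802e-04,  7.15286259e-05,
       -6.76328156e-04,  8.37302229e-04]), 'tau': array([-2.72114776e-03, -4.31243491e+01, -2.44216651e+01,  7.14393798e-02,
        5.62579965e-02, -1.27126186e-04]), 'tool_pos': array([209.89378736, 480.76772189, 226.04965702]), 'tcp_rot': array([-3.14008273e+00, -2.28186065e-04,  2.72973519e+00]), 'contact_force': array([-0.41812863,  0.19231318, -0.10563825]), 'moment': array([-0.03054802, -0.03160888, -0.00605605]), 'finger_force': 0.0, 'grip_width': 92.28881479237032}
[[395.8986257178036, 0.0, 321.7589156158727], [0.0, 395.8986257178036, 196.30491333453077], [0.0, 0.0, 1.0]] [[-0.0164, -0.9998, 0.013, -11.0254], [-0.9987, 0.0157, -0.0486, 583.0509], [0.0483, -0.0138, -0.9987, 976.1416], [0.0, 0.0, 0.0, 1.0]]
[[443.10294845471975, 0.0, 325.2136654635083], [0.0, 443.10294845471975, 201.2055414131303], [0.0, 0.0, 1.0]] [[0.679, 0.734, 0.014, -385.648], [0.5207, -0.4682, -0.7139, -281.425], [-0.5174, 0.492, -0.7001, 1372.886], [0.0, 0.0, 0.0, 1.0]]
```

View pics/top0.png

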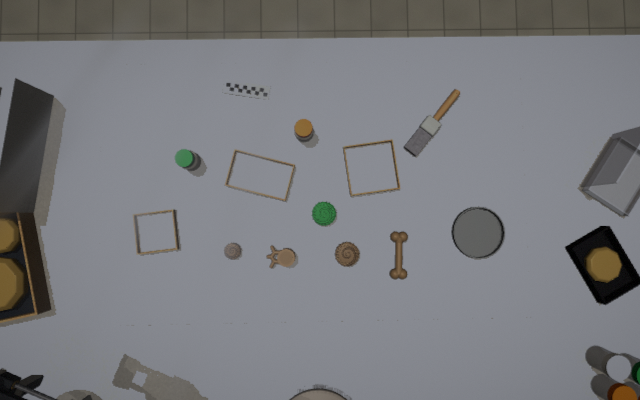

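View pics/scene0.png

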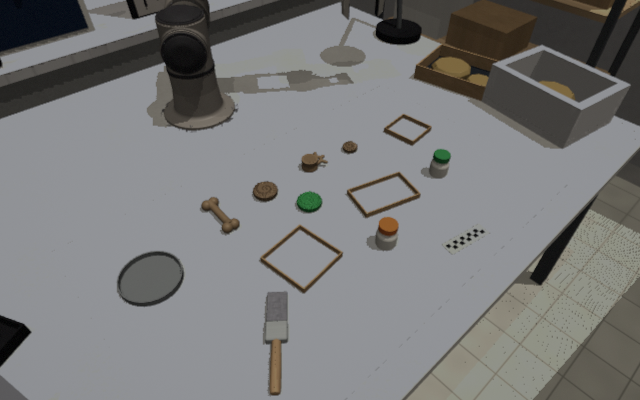

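In the top view, these are the candidates:
- **Round spiral discs:** brown (347,253), green (324,213) and small brown (233,251). The large ammonite is the brown one at (347,253), the green one is the decoy, and (233,251) is the small ammonite.
- **Other fossils:** vertebra (287,257) with its arch towards image left, and bone (399,256).
- **Trays:** large (371,168), small (157,232), long (261,175), dish (478,232).
- **Jars:** orange (304,130), green (187,159).

Next I'll measure them and confirm in an enlarged crop.

```bash
cat > h.py <<'E'
import numpy as np, cv2
def ray(c,uv,z):
    M=c["world_to_cam"];R=M[:3,:3];o=-R.T@M[:3,3]
    uv=np.atleast_2d(uv).astype(float)
    d=np.c_[uv,np.ones(len(uv))]@np.linalg.inv(c["K"]).T@R
    return (o+d*((z-o[2])/d[:,2])[:,None])[:,:2]
def mask(c,x0,y0,x1,y1,smin):
    s=cv2.cvtColor(c["frame"],cv2.COLOR_BGR2HSV)[...,1]
    m=np.zeros(s.shape,np.uint8); m[y0:y1,x0:x1]=(s[y0:y1,x0:x1]>smin)*255
    return m
def biggest(m):
    cs,_=cv2.findContours(m,cv2.RETR_EXTERNAL,cv2.CHAIN_APPROX_NONE)
    return max(cs,key=cv2.contourArea)[:,0,:]
E
python3 - <<'E'
import pickle; from h import *
c=pickle.load(open("top0.pkl","rb")); f=c["frame"]
cv2.imwrite("pics/crop0.png",cv2.resize(f[190:290,215:420],None,fx=3.8,fy=3.8,interpolation=cv2.INTER_CUBIC))
hsv=cv2.cvtColor(f,cv2.COLOR_BGR2HSV)
for n,p in dict(bg=(300,300),lam=(347,250),sam=(233,251),ver=(287,257),bone=(399,250),dish=(478,232)).items(): print(n,hsv[p[1],p[0]])
for n,b,z in [("lam",(330,236,365,272),11),("sam",(220,238,246,264),9),("ver",(262,240,303,275),15),("bone",(386,228,412,284),14),("ltray",(338,135,405,200),16),("strait",(130,205,184,260),16),("long",(220,145,300,205),16)]:
    k=biggest(mask(c,*b,70)); w=ray(c,k,z).astype(np.float32)
    r=cv2.minAreaRect(w); print(n,len(k),np.round(r[0]),np.round(r[1]),round(r[2],1),"circ",np.round(cv2.minEnclosingCircle(w)[1]))
g=(hsv[...,2]<125).astype(np.uint8)*255; m=np.zeros_like(g); m[200:265,445:512]=g[200:265,445:512]
k=biggest(m); w=ray(c,k,16).astype(np.float32); print("dish",cv2.minEnclosingCircle(w))
for n,b in [("jara",(290,115,318,146)),("jarb",(172,146,205,174))]:
    w=ray(c,biggest(mask(c,*b,110)),62).astype(np.float32);print(n,cv2.minEnclosingCircle(w))
E
```

```text
bg [111  17 146]
lam [ 15  91 115]
sam [ 14  42 104]
ver [ 17  86 119]
bone [ 16 106 123]
dish [70  8 98]
lam 67 [439. -81.] [55. 57.] 89.0 circ 29.0Traceback (most recent call last):
  File "<stdin>", line 7, in <module>
  File "h.py", line 13, in biggest
    return max(cs,key=cv2.contourArea)[:,0,:]
           ~~~^^^^^^^^^^^^^^^^^^^^^^^^
ValueError: max() iterable argument is empty
```

View pics/crop0.png

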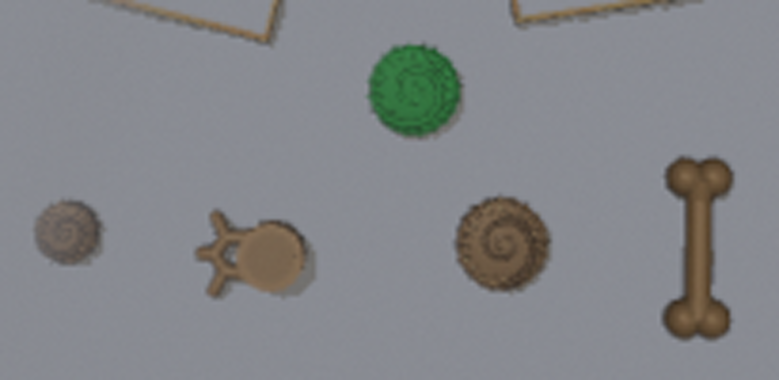

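The crop confirms it: brown spiral disc at right (large ammonite), pale small spiral at left, vertebra with its arch to image left, and bone running down the image. The green disc is the decoy.

```bash
cat >> h.py <<'E'
def mask(c,x0,y0,x1,y1,smin=25):
    h=cv2.cvtColor(c["frame"],cv2.COLOR_BGR2HSV)
    g=((h[...,1]>smin)&(h[...,0]<80)).astype(np.uint8)*255
    m=np.zeros_like(g); m[y0:y1,x0:x1]=g[y0:y1,x0:x1]
    return m
E
cat > meas.py <<'E'
import pickle; from h import *
c=pickle.load(open("top0.pkl","rb")); f=c["frame"]; hsv=cv2.cvtColor(f,cv2.COLOR_BGR2HSV)
for n,b,z in [("lam",(330,236,365,272),11),("sam",(220,238,246,264),9),("ver",(262,240,303,275),15),("spool",(262,240,303,275),30),("bone",(386,228,412,284),14),("ltray",(338,135,405,200),16),("stray",(130,205,184,260),16),("long",(220,145,300,205),16)]:
    m=mask(c,*b)
    if n=="spool": m=cv2.morphologyEx(m,cv2.MORPH_OPEN,cv2.getStructuringElement(cv2.MORPH_ELLIPSE,(11,11)))
    k=biggest(m); w=ray(c,k,z).astype(np.float32)
    r=cv2.minAreaRect(w); q=cv2.boxPoints(r); e=max(q[1]-q[0],q[2]-q[1],key=np.linalg.norm)
    print(n,len(k),np.round(r[0],1),np.round(r[1]),"long-axis deg",round(np.degrees(np.arctan2(e[1],e[0])),1),"circ",np.round(cv2.minEnclosingCircle(w)[1]),"mean",w.mean(0).round(1))
g=(hsv[...,2]<125).astype(np.uint8)*255; m=np.zeros_like(g); m[200:265,445:512]=g[200:265,445:512]
k=biggest(m); w=ray(c,k,16).astype(np.float32); print("dish",cv2.minEnclosingCircle(w))
for n,b in [("jara",(290,115,318,146)),("jarb",(172,146,205,174))]:
    w=ray(c,biggest(mask(c,*b,110)),62).astype(np.float32);print(n,cv2.minEnclosingCircle(w))
E
python3 meas.py
```

```text
lam 66 [439.2 -81.1] [58. 58.] long-axis deg -45.8 circ 30.0 mean [438.8 -80.8]
sam 46 [451.7 203.6] [38. 34.] long-axis deg 52.5 circ 19.0 mean [450.4 204.3]
ver 88 [435.2  83.1] [69. 52.] long-axis deg 89.3 circ 36.0 mean [434.6  86.9]
spool 51 [435.2  70.8] [41. 44.] long-axis deg -0.7 circ 23.0 mean [435.4  71.2]
bone 121 [ 433.6 -209.2] [ 43. 114.] long-axis deg -1.4 circ 59.0 mean [ 434.1 -208.8]
ltray 195 [ 653.7 -145.7] [127. 127.] long-axis deg 7.4 circ 88.0 mean [ 653.2 -145.8]
stray 160 [501.7 392.4] [101. 105.] long-axis deg -83.8 circ 71.0 mean [501.3 393. ]
long 191 [639.3 134. ] [158.  95.] long-axis deg 74.6 circ 90.0 mean [639.1 133.8]
dish ((486.501220703125, -408.6048889160156), 67.76666259765625)
jara ((746.4340209960938, 22.52199363708496), 21.339658737182617)
jarb ((676.955078125, 305.6228332519531), 19.439973831176758)
```

```bash
cat > go.py <<'E'
# go.py x y z yaw_deg : shift still to go, in tool axes at the target yaw, and spin, as shares of full scale
import sys,numpy as np; from plant import monitor
o=monitor.get_obs(); p=o["tool_pos"]; yaw=o["tcp_rot"][2]
x,y,z,w=map(float,sys.argv[1:5]); w=np.radians(w); d=np.array([x,y,z])-p
print("t",round(o["time"],2),"p",p.round(1),"yaw",round(np.degrees(yaw),1),"w",round(o["grip_width"],1),"F",np.round(o["contact_force"],1))
print("linear",np.round([(d[0]*np.cos(w)+d[1]*np.sin(w))/200,(d[0]*np.sin(w)-d[1]*np.cos(w))/200,-d[2]/200],3),"spin",round(((yaw-w+np.pi)%(2*np.pi)-np.pi)/(np.pi/2),3))
E
python3 go.py 451 204 110 141.2
```

```text
t 0.1 p [209.9 480.8 226.1] yaw 156.4 w 92.4 F [ 0.8 -0.2  0.7]
linear [-1.807 -0.323  0.581] spin 0.169
```

>>> servo_tool --pt "0 0 0.08" --pt "0 0 0.08" --pt "-0.25 -0.05 0.07" --pt "-0.25 -0.05 0.07" --pt "-0.25 -0.05 0.07" --pt "-0.25 -0.05 0.07" --pt "-0.25 -0.05 0.07" --pt "-0.25 -0.05 0.07" --spin '[0.085,0.084,0,0,0,0,0,0]' --hand 1

```text
time: 1.1
tool_pos: [407.1, 244.9, 110.2]
tcp_rot: [-3.142, -0.0, 2.464]
contact_force: [1.3, 0.5, 0.4]
grip_width: 91.7
finger_force: 0.0
```

```bash
python3 go.py 451 204 60 141.2
```

```text
t 1.1 p [407.1 244.9 110.2] yaw 141.2 w 91.7 F [1.3 0.5 0.4]
linear [-0.299 -0.022  0.251] spin -0.0
```

>>> servo_tool --pt "-0.15 -0.01 0" --pt "-0.15 -0.01 0.05" --pt "0 0 0.12" --pt "0 0 0.12" --pt "0 0 0.1" --pt "0 0 0.08" --pt "0 0 0.05" --pt "0 0 0" --spin '[0,0,0,0,0,0,0,0]'

```text
time: 2.1
tool_pos: [450.1, 205.5, 6.2]
tcp_rot: [-3.14, -0.001, 2.464]
contact_force: [0.3, -0.2, 0.1]
grip_width: 92.1
finger_force: 0.0
```

```bash
python3 go.py 451 204 4 141.2
```

```text
t 2.1 p [450.1 205.5   6.2] yaw 141.2 w 92.1 F [ 0.3 -0.2  0.1]
linear [-0.008 -0.003  0.011] spin -0.0
```

Close the hand on the small ammonite.

>>> servo_tool --pt "-0.008 0 0.01" --pt "0 0 0" --pt "0 0 0" --pt "0 0 0" --pt "0 0 0" --pt "0 0 0" --pt "0 0 0" --pt "0 0 0" --spin '[0,0,0,0,0,0,0,0]' --hand -1

```text
time: 3.1
tool_pos: [451.8, 204.7, 4.8]
tcp_rot: [3.141, 0.0, 2.464]
contact_force: [-0.3, 0.1, 0.5]
grip_width: 38.6
finger_force: 30.0
```

```bash
python3 go.py 502 392 60 141.2
```

```text
t 3.1 p [451.8 204.7   4.8] yaw 141.2 w 38.6 F [-0.3  0.1  0.5]
linear [ 0.391  0.887 -0.276] spin -0.0
```

>>> servo_tool --pt "0 0 -0.1" --pt "0 0 -0.18" --pt "0.06 0.15 0" --pt "0.07 0.16 0" --pt "0.07 0.16 0" --pt "0.07 0.16 0" --pt "0.07 0.16 0" --pt "0.05 0.097 0" --spin '[0,0,0,0,0,0,0,0]'

```text
time: 4.1
tool_pos: [502.3, 393.2, 60.3]
tcp_rot: [3.142, -0.0, 2.465]
contact_force: [-0.4, -0.4, -1.3]
grip_width: 38.5
finger_force: 30.0
```

```bash
python3 go.py 502 392 8 141.2
```

```text
t 4.1 p [502.3 393.2  60.3] yaw 141.2 w 38.5 F [-0.4 -0.4 -1.3]
linear [-0.003 -0.006  0.262] spin 0.0
```

>>> servo_tool --pt "0 -0.005 0.07" --pt "0 0 0.07" --pt "0 0 0.06" --pt "0 0 0.04" --pt "0 0 0.02" --pt "0 0 0.002" --pt "0 0 0" --pt "0 0 0" --spin '[0,0,0,0,0,0,0,0]'

```text
time: 5.1
tool_pos: [501.8, 391.2, 8.8]
tcp_rot: [3.141, 0.0, 2.464]
contact_force: [-0.2, -0.1, 0.5]
grip_width: 38.7
finger_force: 30.0
```

>>> servo_tool --pt "0 0 0.004" --pt "0 0 0" --pt "0 0 0" --pt "0 0 0" --pt "0 0 -0.05" --pt "0 0 -0.1" --pt "0 0 -0.15" --pt "0 0 -0.2" --spin '[0,0,0,0,0,0,0,0]' --hand 0.25

```text
time: 6.1
tool_pos: [501.2, 390.7, 108.4]
tcp_rot: [-3.14, -0.001, 2.464]
contact_force: [-0.3, -0.1, 0.5]
grip_width: 57.3
finger_force: 0.0
```

```bash
python3 - <<'E'
from plant import optics
import pickle; from h import *
c=optics.capture("top"); pickle.dump(c,open("top1.pkl","wb"))
cv2.imwrite("pics/sam1.png",cv2.resize(c["frame"][190:280,120:260],None,fx=4,fy=4))
E
python3 go.py 435 70 80 90
```

```text
t 6.15 p [503.9 392.5 115.1] yaw 141.2 w 57.4 F [1.8 0.9 4. ]
linear [-1.613 -0.344  0.176] spin 0.569
```

View pics/sam1.png

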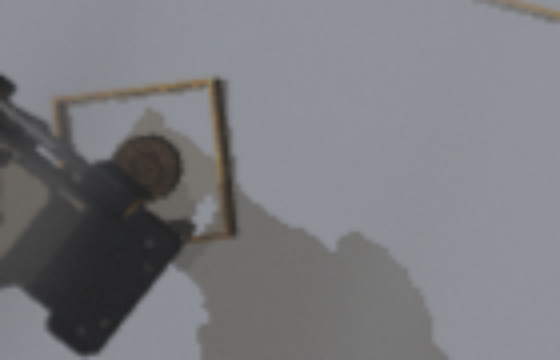

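The small ammonite sits inside its tray, at crop (150,165). Next is the vertebra.

>>> servo_tool --pt "0 0 0" --pt "0 0 0" --pt "0 0 0" --pt "0 0 0" --pt "0 0 0" --pt "-0.28 -0.06 0.03" --pt "-0.28 -0.06 0.03" --pt "-0.28 -0.06 0.03" --spin '[0.114,0.114,0.114,0.114,0.113,0,0,0]' --hand 1

```text
time: 7.15
tool_pos: [465.2, 221.7, 90.1]
tcp_rot: [3.14, -0.0, 1.571]
contact_force: [-0.0, -1.0, -0.1]
grip_width: 91.5
finger_force: 0.0
```

```bash
python3 go.py 435 70 60 89.5
```

```text
t 7.15 p [465.2 221.7  90.1] yaw 90.0 w 91.5 F [-0.  -1.  -0.1]
linear [-0.76  -0.145  0.15 ] spin 0.006
```

>>> servo_tool --pt "-0.25 -0.04 0" --pt "-0.25 -0.05 0" --pt "-0.22 -0.05 0" --pt "-0.04 -0.005 0.08" --pt "0 0 0.12" --pt "0 0 0.12" --pt "0 0 0.08" --pt "0 0 0.02" --spin '[0,0,0,0,0,0,0,0]'

```text
time: 8.15
tool_pos: [436.4, 71.0, 5.3]
tcp_rot: [-3.141, -0.0, 1.57]
contact_force: [0.8, -0.3, 0.3]
grip_width: 91.9
finger_force: 0.0
```

```bash
python3 go.py 435 70 4 89.5
```

```text
t 8.15 p [436.4  71.    5.3] yaw 90.0 w 91.9 F [ 0.8 -0.3  0.3]
linear [-0.005 -0.007  0.006] spin 0.005
```

>>> servo_tool --pt "-0.005 -0.007 0.004" --pt "0 0 0" --pt "0 0 0" --pt "0 0 0" --pt "0 0 0" --pt "0 0 0" --pt "0 0 0" --pt "0 0 0" --spin '[0.005,0,0,0,0,0,0,0]' --hand -1

```text
time: 9.15
tool_pos: [434.9, 70.1, 4.8]
tcp_rot: [-3.141, -0.0, 1.563]
contact_force: [-1.7, -0.2, 4.0]
grip_width: 42.9
finger_force: 30.0
```

```bash
python3 go.py 486 -423 60 89.5
```

```text
t 9.15 p [434.9  70.1   4.8] yaw 89.5 w 42.9 F [-1.7 -0.2  4. ]
linear [-2.463  0.277 -0.276] spin 0.0
```

>>> servo_tool --pt "0 0 -0.12" --pt "0 0 -0.18" --pt "-0.15 0.01 -0.02" --pt "-0.2 0.02 0" --pt "-0.25 0.03 0" --pt "-0.25 0.03 0" --pt "-0.25 0.03 0" --pt "-0.25 0.03 0" --spin '[0,0,0,0,0,0,0,0]'

```text
time: 10.15
tool_pos: [462.9, -201.9, 68.4]
tcp_rot: [3.141, -0.0, 1.562]
contact_force: [0.6, 0.6, -0.7]
grip_width: 42.6
finger_force: 30.0
```

```bash
python3 go.py 486 -423 60 89.5
```

```text
t 10.15 p [ 462.9 -201.9   68.4] yaw 89.5 w 42.6 F [ 0.6  0.6 -0.7]
linear [-1.104  0.125  0.042] spin 0.0
```

>>> servo_tool --pt "-0.25 0.03 0" --pt "-0.25 0.03 0" --pt "-0.25 0.03 0" --pt "-0.2 0.02 0" --pt "-0.12 0.01 0" --pt "0 0 0.06" --pt "0 0 0.07" --pt "0 0 0.07" --spin '[0,0,0,0,0,0,0,0]'

```text
time: 11.15
tool_pos: [485.0, -412.8, 27.1]
tcp_rot: [-3.14, -0.002, 1.564]
contact_force: [0.5, -0.2, -1.4]
grip_width: 42.6
finger_force: 30.0
```

```bash
python3 go.py 486 -423 8 89.5
```

```text
t 11.15 p [ 485.  -412.8   27.1] yaw 89.6 w 42.6 F [ 0.5 -0.2 -1.4]
linear [-0.051  0.006  0.096] spin 0.001
```

>>> servo_tool --pt "-0.05 0.005 0" --pt "0 0 0.04" --pt "0 0 0.03" --pt "0 0 0.015" --pt "0 0 0.01" --pt "0 0 0" --pt "0 0 0" --pt "0 0 0" --spin '[0,0,0,0,0,0,0,0]'

```text
time: 12.15
tool_pos: [486.2, -424.4, 9.9]
tcp_rot: [3.141, 0.0, 1.563]
contact_force: [-0.7, -0.2, -1.4]
grip_width: 42.9
finger_force: 30.0
```

>>> servo_tool --pt "0 0 0.006" --pt "0 0 0.004" --pt "0 0 0" --pt "0 0 0" --pt "0 0 0" --pt "0 0 0" --pt "0 0 0" --pt "0 0 0" --spin '[0,0,0,0,0,0,0,0]'

```text
time: 13.15
tool_pos: [486.1, -424.4, 7.8]
tcp_rot: [3.142, -0.0, 1.563]
contact_force: [-1.1, 0.5, 3.7]
grip_width: 43.0
finger_force: 30.0
```

>>> servo_tool --pt "0 0 0" --pt "0 0 0" --pt "0 0 0" --pt "0 0 0" --pt "0 0 -0.05" --pt "0 0 -0.1" --pt "0 0 -0.15" --pt "0 0 -0.05" --spin '[0,0,0,0,0,0,0,0]' --hand 0.3

```text
time: 14.15
tool_pos: [487.0, -425.3, 80.3]
tcp_rot: [3.139, 0.003, 1.563]
contact_force: [-0.4, 0.6, -0.3]
grip_width: 59.7
finger_force: 0.0
```

```bash
python3 - <<'E'
from plant import optics
import pickle; from h import *
c=optics.capture("top"); pickle.dump(c,open("top2.pkl","wb"))
s=optics.capture("scene")
a=cv2.resize(c["frame"][195:275,430:530],(500,400)); b=cv2.resize(s["frame"][235:315,105:205],(300,240))
cv2.imwrite("pics/ver1.png",np.hstack([a,cv2.copyMakeBorder(b,0,160,0,0,cv2.BORDER_CONSTANT)]))
E
python3 go.py 439 -81 60 89.5
```

```text
t 14.25 p [ 486.6 -424.9   79.1] yaw 89.5 w 59.6 F [-0.2  0.5 -0.1]
linear [ 1.718 -0.253  0.095] spin 0.0
```

View pics/ver1.png

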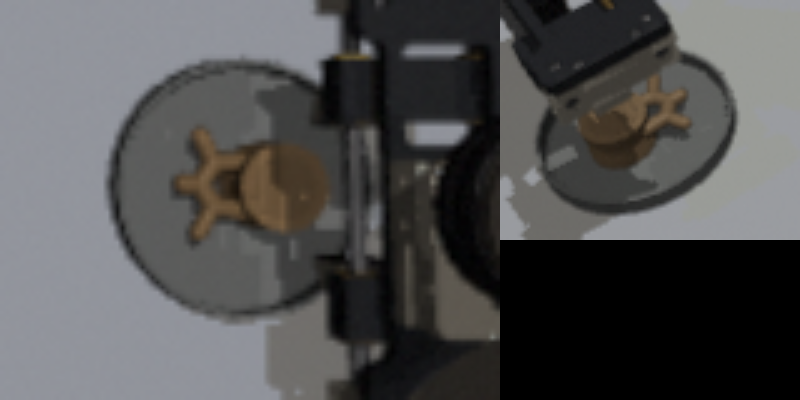

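The vertebra is flat in the dish, with its spool at crop (285,188) and its arch inside the rim. Next is the large ammonite.

>>> servo_tool --pt "0.2 -0.03 0" --pt "0.25 -0.04 0" --pt "0.25 -0.04 0" --pt "0.25 -0.04 0" --pt "0.25 -0.04 0.02" --pt "0.25 -0.04 0.02" --pt "0.2 -0.02 0.02" --pt "0.06 -0.003 0.03" --spin '[0,0,0,0,0,0,0,0]' --hand 1

```text
time: 15.25
tool_pos: [437.3, -80.0, 58.9]
tcp_rot: [-3.14, -0.001, 1.565]
contact_force: [0.4, -1.0, 0.5]
grip_width: 91.7
finger_force: 0.0
```

```bash
python3 go.py 439 -81 4.5 89.5
```

```text
t 15.25 p [437.3 -80.   58.9] yaw 89.7 w 91.7 F [ 0.4 -1.   0.5]
linear [-0.005  0.009  0.272] spin 0.002
```

>>> servo_tool --pt "-0.005 0.009 0.06" --pt "0 0 0.08" --pt "0 0 0.07" --pt "0 0 0.05" --pt "0 0 0.01" --pt "0 0 0" --pt "0 0 0" --pt "0 0 0" --spin '[0,0,0,0,0,0,0,0]'

```text
time: 16.25
tool_pos: [440.3, -83.1, 6.1]
tcp_rot: [3.141, 0.0, 1.563]
contact_force: [0.7, -0.2, 0.1]
grip_width: 91.8
finger_force: 0.0
```

>>> servo_tool --pt "0 0 0" --pt "0 0 0" --pt "0 0 0" --pt "0 0 0" --pt "0 0 0" --pt "0 0 0" --pt "0 0 0" --pt "0 0 0" --spin '[0,0,0,0,0,0,0,0]' --hand -1

```text
time: 17.25
tool_pos: [439.9, -82.9, 5.7]
tcp_rot: [-3.141, -0.0, 1.563]
contact_force: [-1.4, 0.3, 1.9]
grip_width: 59.0
finger_force: 30.0
```

```bash
python3 go.py 654 -146 64 89.5
```

```text
t 17.25 p [439.9 -82.9   5.7] yaw 89.5 w 59.0 F [-1.4  0.3  1.9]
linear [-0.306  1.073 -0.292] spin 0.0
```

>>> servo_tool --pt "0 0 -0.1" --pt "0 0 -0.19" --pt "-0.05 0.15 0" --pt "-0.05 0.2 0" --pt "-0.06 0.2 0" --pt "-0.06 0.2 0" --pt "-0.05 0.2 0" --pt "-0.03 0.12 0" --spin '[0,0,0,0,0,0,0,0]'

```text
time: 18.25
tool_pos: [655.3, -145.3, 63.1]
tcp_rot: [3.141, 0.0, 1.563]
contact_force: [0.3, -0.9, -1.7]
grip_width: 59.1
finger_force: 30.0
```

```bash
python3 go.py 654 -146 9 89.5
```

```text
t 18.25 p [ 655.3 -145.3   63.1] yaw 89.5 w 59.1 F [ 0.3 -0.9 -1.7]
linear [-0.004 -0.006  0.27 ] spin 0.0
```

>>> servo_tool --pt "-0.004 -0.006 0.06" --pt "0 0 0.08" --pt "0 0 0.06" --pt "0 0 0.04" --pt "0 0 0.02" --pt "0 0 0.005" --pt "0 0 0" --pt "0 0 0" --spin '[0,0,0,0,0,0,0,0]'

```text
time: 19.25
tool_pos: [652.6, -145.6, 11.2]
tcp_rot: [3.141, 0.0, 1.563]
contact_force: [-0.3, -0.3, -0.9]
grip_width: 59.0
finger_force: 30.0
```

>>> servo_tool --pt "0 0 0.006" --pt "0 0 0.004" --pt "0 0 0" --pt "0 0 0" --pt "0 0 0" --pt "0 0 0" --pt "0 0 0" --pt "0 0 0" --spin '[0,0,0,0,0,0,0,0]'

```text
time: 20.25
tool_pos: [652.4, -145.5, 8.8]
tcp_rot: [3.141, -0.0, 1.563]
contact_force: [0.1, 1.0, 1.3]
grip_width: 58.5
finger_force: 30.0
```

Release to about 69 mm (hand 0.5), then rise.

>>> servo_tool --pt "0 0 0" --pt "0 0 0" --pt "0 0 0" --pt "0 0 0" --pt "0 0 -0.05" --pt "0 0 -0.1" --pt "0 0 -0.15" --pt "0 0 -0.05" --spin '[0,0,0,0,0,0,0,0]' --hand 0.5

```text
time: 21.25
tool_pos: [653.9, -146.0, 82.4]
tcp_rot: [3.136, 0.002, 1.563]
contact_force: [-0.2, 0.0, -0.9]
grip_width: 68.6
finger_force: 0.0
```

```bash
python3 go.py 433.5 -209 80 178.6; python3 - <<'E'
from plant import optics
import pickle; from h import *
c=optics.capture("top"); pickle.dump(c,open("top3.pkl","wb"))
cv2.imwrite("pics/lam1.png",cv2.resize(c["frame"][125:285,330:430],None,fx=3.5,fy=3.5))
E
```

```text
t 21.25 p [ 653.9 -146.    82.4] yaw 89.5 w 68.6 F [-0.2  0.  -0.9]
linear [ 1.094 -0.342  0.012] spin -0.99
```

View pics/lam1.png

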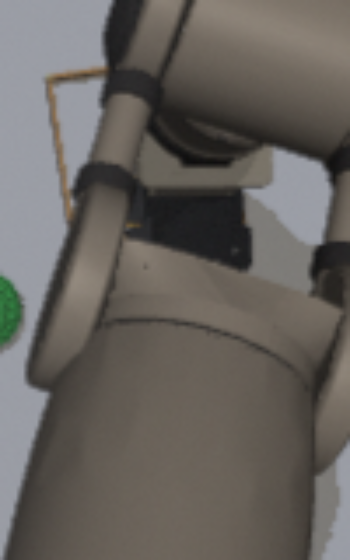

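The arm hides the tray here, so I'll check the large ammonite once it's clear. I'll turn for the bone now.

>>> servo_tool --pt "0 -0.1 0" --pt "0 0 0" --pt "0 0 0" --pt "0 0 0" --pt "0 0 0" --pt "0 0 0" --pt "0 0 0" --pt "0 0 0" --spin '[0,0.115,0.115,0.115,0.115,0.115,0.115,0.115]'

```text
time: 22.3
tool_pos: [631.9, -145.2, 78.1]
tcp_rot: [-3.141, 0.001, 0.292]
contact_force: [-0.1, 0.0, -1.0]
grip_width: 68.5
finger_force: 0.0
```

```bash
python3 go.py 433.5 -209 60 -1.4
```

```text
t 22.3 p [ 631.9 -145.2   78.1] yaw 16.7 w 68.5 F [-0.1  0.  -1. ]
linear [-0.984  0.343  0.09 ] spin 0.202
```

>>> servo_tool --pt "0 0 0" --pt "0 0 0" --pt "-0.2 0.07 0" --pt "-0.22 0.07 0" --pt "-0.22 0.08 0.02" --pt "-0.22 0.08 0.03" --pt "-0.12 0.04 0.03" --pt "0 0 0" --spin '[0.1,0.1,0,0,0,0,0,0]'

```text
time: 23.3
tool_pos: [433.6, -210.2, 62.2]
tcp_rot: [-3.14, 0.002, -0.018]
contact_force: [-0.4, 0.1, 0.1]
grip_width: 69.1
finger_force: 0.0
```

```bash
python3 go.py 433.5 -209 5 -1.4; python3 - <<'E'
from plant import optics
import pickle; from h import *
c=optics.capture("top"); pickle.dump(c,open("top4.pkl","wb"))
cv2.imwrite("pics/lam2.png",cv2.resize(c["frame"][125:285,330:430],None,fx=3.5,fy=3.5))
E
```

```text
t 23.3 p [ 433.6 -210.2   62.2] yaw -1.0 w 69.1 F [-0.4  0.1  0.1]
linear [-0.001 -0.006  0.286] spin 0.004
```

View pics/lam2.png

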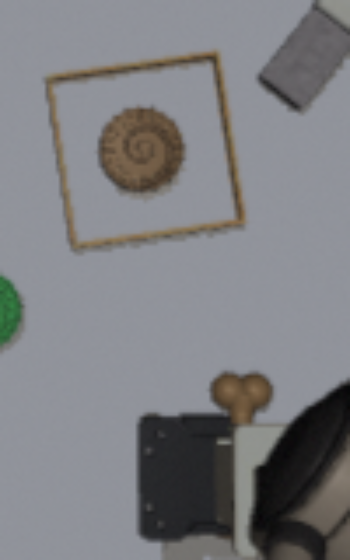

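The large ammonite lies flat in its tray, at crop (142,150). The hand is over the bone's shaft, with its far knob showing at crop (240,392). I'll descend.

>>> servo_tool --pt "0 -0.005 0.06" --pt "0 0 0.08" --pt "0 0 0.07" --pt "0 0 0.05" --pt "0 0 0.02" --pt "0 0 0.008" --pt "0 0 0" --pt "0 0 0" --spin '[0.004,0,0,0,0,0,0,0]'

```text
time: 24.35
tool_pos: [435.5, -209.4, 5.5]
tcp_rot: [3.141, -0.001, -0.022]
contact_force: [-0.1, 0.2, 1.6]
grip_width: 68.7
finger_force: 0.0
```

>>> servo_tool --pt "0 0 0.003" --pt "0 0 0" --pt "0 0 0" --pt "0 0 0" --pt "0 0 0" --pt "0 0 0" --pt "0 0 0" --pt "0 0 0" --spin '[0,0,0,0,0,0,0,0]' --hand -1

```text
time: 25.35
tool_pos: [435.3, -209.2, 4.5]
tcp_rot: [-3.141, 0.0, -0.022]
contact_force: [1.0, 0.4, 0.0]
grip_width: 17.3
finger_force: 30.0
```

```bash
python3 go.py 639 134 90 74.6
```

```text
t 25.35 p [ 435.3 -209.2    4.5] yaw -1.3 w 17.3 F [1.  0.4 0. ]
linear [ 1.925  0.526 -0.428] spin -0.843
```

>>> servo_tool --pt "0 0 -0.08" --pt "0 0 -0.15" --pt "0 0 -0.15" --pt "0 0 -0.05" --pt "0 0 0" --pt "0 0 0" --pt "0 0 0" --pt "0 0 0" --spin '[0,0,0,-0.1,-0.11,-0.11,-0.11,-0.11]'

```text
time: 26.35
tool_pos: [435.1, -209.1, 90.3]
tcp_rot: [-3.141, 0.0, 0.832]
contact_force: [-0.2, -0.7, -1.2]
grip_width: 17.0
finger_force: 30.0
```

```bash
python3 go.py 639 134 90 74.6
```

```text
t 26.35 p [ 435.1 -209.1   90.3] yaw 47.7 w 17.0 F [-0.2 -0.7 -1.2]
linear [1.925e+00 5.270e-01 1.000e-03] spin -0.299
```

>>> servo_tool --pt "0 0 0" --pt "0 0 0" --pt "0 0 0" --pt "0.2 0.05 0" --pt "0.25 0.07 0" --pt "0.25 0.07 0" --pt "0.25 0.07 0" --pt "0.25 0.07 0" --spin '[-0.1,-0.1,-0.099,0,0,0,0,0]'

```text
time: 27.35
tool_pos: [564.6, 5.3, 90.3]
tcp_rot: [-3.141, 0.0, 1.296]
contact_force: [0.5, -0.5, -1.7]
grip_width: 17.2
finger_force: 30.0
```

```bash
python3 go.py 639 134 90 74.6
```

```text
t 27.35 p [564.6   5.3  90.3] yaw 74.2 w 17.2 F [ 0.5 -0.5 -1.7]
linear [0.719 0.188 0.001] spin -0.004
```

>>> servo_tool --pt "0.22 0.06 0" --pt "0.22 0.06 0" --pt "0.18 0.05 0" --pt "0.1 0.018 0" --pt "0 0 0.06" --pt "0 0 0.1" --pt "0 0 0.1" --pt "0 0 0.04" --spin '[0,0,0,0,0,0,0,0]'

```text
time: 28.35
tool_pos: [637.6, 130.9, 28.3]
tcp_rot: [-3.138, 0.002, 1.295]
contact_force: [0.6, -0.5, -1.9]
grip_width: 17.1
finger_force: 30.0
```

```bash
python3 go.py 639 134 8 74.6
```

```text
t 28.35 p [637.6 130.9  28.3] yaw 74.2 w 17.1 F [ 0.6 -0.5 -1.9]
linear [0.017 0.002 0.101] spin -0.005
```

>>> servo_tool --pt "0.01 0.002 0.02" --pt "0 0 0.03" --pt "0 0 0.025" --pt "0 0 0.015" --pt "0 0 0.005" --pt "0 0 0" --pt "0 0 0" --pt "0 0 0" --spin '[0,0,0,0,0,0,0,0]'

```text
time: 29.35
tool_pos: [640.4, 134.0, 11.7]
tcp_rot: [3.141, -0.0, 1.296]
contact_force: [0.8, -0.4, -1.8]
grip_width: 17.1
finger_force: 30.0
```

>>> servo_tool --pt "0 0 0.006" --pt "0 0 0.006" --pt "0 0 0.004" --pt "0 0 0.003" --pt "0 0 0" --pt "0 0 0" --pt "0 0 0" --pt "0 0 0" --spin '[0,0,0,0,0,0,0,0]'

```text
time: 30.35
tool_pos: [640.3, 134.0, 7.8]
tcp_rot: [3.142, -0.0, 1.296]
contact_force: [0.3, 0.1, -1.6]
grip_width: 16.9
finger_force: 30.0
```

>>> servo_tool --pt "0 0 0.004" --pt "0 0 0" --pt "0 0 0" --pt "0 0 0" --pt "0 0 0" --pt "0 0 0" --pt "0 0 0" --pt "0 0 0" --spin '[0,0,0,0,0,0,0,0]'

```text
time: 31.35
tool_pos: [640.4, 134.0, 7.4]
tcp_rot: [3.141, -0.0, 1.296]
contact_force: [-2.4, -0.4, 6.0]
grip_width: 16.7
finger_force: 30.0
```

>>> servo_tool --pt "0 0 0" --pt "0 0 0" --pt "0 0 0" --pt "0 0 0" --pt "0 0 -0.05" --pt "0 0 -0.1" --pt "0 0 -0.2" --pt "0 0 -0.2" --spin '[0,0,0,0,0,0,0,0]' --hand -0.2

```text
time: 32.35
tool_pos: [640.2, 134.0, 118.7]
tcp_rot: [3.141, -0.0, 1.296]
contact_force: [0.3, 0.5, -0.2]
grip_width: 36.9
finger_force: 0.0
```

>>> servo_tool --pt "-0.2 -0.05 0" --pt "-0.25 -0.07 0" --pt "-0.25 -0.07 0" --pt "-0.25 -0.07 0" --pt "-0.2 -0.05 0" --pt "0 0 0" --pt "0 0 0" --pt "0 0 0" --spin '[0,0,0,0,0,0,0,0]'

```text
time: 33.35
tool_pos: [518.7, -69.6, 117.1]
tcp_rot: [3.141, -0.0, 1.297]
contact_force: [-0.6, -0.0, -0.3]
grip_width: 36.9
finger_force: 0.0
```

```bash
python3 - <<'E'
from plant import optics
import pickle; from h import *
c=optics.capture("top"); pickle.dump(c,open("top5.pkl","wb"))
for n,b,z in [("sam",(139,217,174,248),12),("lam",(351,149,392,188),14)]:
    w=ray(c,biggest(mask(c,*b)),z).astype(np.float32);print(n,cv2.minEnclosingCircle(w))
s=optics.capture("scene")["frame"]
cv2.imwrite("pics/end.png",np.vstack([cv2.resize(c["frame"][110:270,120:520],(750,300)),cv2.resize(s[110:310,100:480],(570,300)).copy() if 0 else cv2.copyMakeBorder(cv2.resize(s[110:310,100:480],(570,300)),0,0,0,180,cv2.BORDER_CONSTANT)]))
E
```

```text
sam ((500.6744689941406, 392.166259765625), 20.866596221923828)
lam ((653.5591430664062, -142.4854736328125), 30.901018142700195)
```

View pics/end.png

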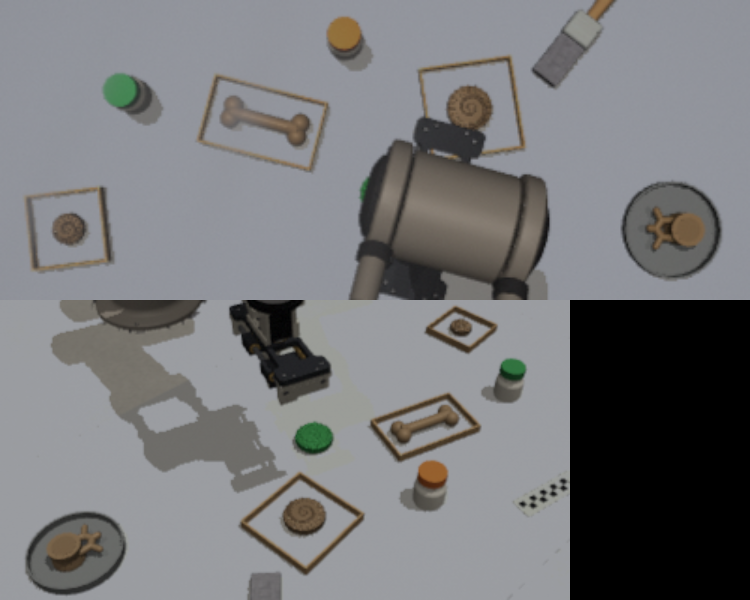

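All four fossils lie flat inside their trays: small ammonite at (68,228), bone at (265,118), large ammonite at (470,107) and vertebra at (685,230) in the top panel. Both jars are upright where they started, and the arm is clear, so I'll hand in.

```bash
python3 -c "
from plant import workorder
print(workorder.close_job())"
```

```text
the job is handed in; nothing more can be done
None
```

The job is handed in: in the final pictures all four fossils lie flat in their own trays and both jars stand where they started; the hand-in call returned no verdict.

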